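# Put a napkin ring on the inspection post and hold the magnifier at its balance point

### The job

Slide the middle-sized of the three plain silver rings down over the post of the inspection stand until it sits flat on the shoulder, without dropping it, and let go of it. Then take the magnifier by its side knob, swing it up from its rests to upright, where it balances, and keep hold of it there, still, so that I can look at the ring through it from across the bench: its hinge is loose and it drops either way, so do not let it fall back or go over towards the post, and finish with the knob still gripped between the fingers. Leave everything else on the bench where it is.

Things in the scene. Friction and masses are not known exactly. Their poses are not given: they have to be found in the camera images.
- ring_mid: the napkin ring for the job: plain silver tube open at both ends, standing on its end; 45 mm outside diameter, 40 mm bore (2.5 mm wall), 32 mm tall, about 85 g. It is the middle-sized of three plain silver rings on the bench. Origin at the centre of its lower end, z along its axis
- stand: inspection stand, screwed down: steel base plate 225 x 130 x 12 mm, upright post near its -x end, hinged magnifier. Origin on the bench under the middle of the hinge; +x points from post to hinge and on along the parked magnifier, y along the hinge, z up. Post axis at x = -75 mm. Hinge cheeks at y = +-61 mm, 88 mm high
- post_shoulder (a point): on the post's axis, top of its shoulder, 99 mm above the bench: here the ring's lower end comes to rest. Below: flange 43 mm diameter, 6 mm thick, on a 26 mm column. Above: the spigot that the ring slides over, 36 mm diameter, 40 mm tall (top at 139 mm), last 6 mm tapered to 26 mm. Axes as the stand's
- lens (a joint): magnifier angle, rad: 0 = parked level on two rests, pointing away from the post; 1.571 = upright, its balance point; 1.97 = leaning towards the post on stop studs. The hinge is almost frictionless: off balance it falls if let go. Aluminium frame 110 x 110 x 8 mm from the hinge outwards, round 90 mm lens; about 270 g, centre of mass in the frame's plane 60 mm from the hinge
- lens_hinge (a point): middle of the hinge axis, 55 mm above the bench; the axis is horizontal, along the stand's y
- lens_knob (a point): middle of the magnifier's black knob, a cylinder 14 mm thick, 52 mm long, parallel to the hinge, on the frame's -y edge at the free end: 105 mm from the hinge axis, 90 mm to -y of its middle, 35 mm clear of the frame. 55 mm above the bench parked, 160 mm upright. Pinched from above across its axis (fingers closing along the stand's x), it turns between the fingers as the magnifier swings
- ring_small: bystander: plain silver ring, too small for the post: 33 mm outside, 28 mm bore, 32 mm tall
- bangle: bystander: plain silver bangle, too wide: 70 mm outside, 64 mm bore, 14 mm tall
- hammer: bystander: small hammer lying along its own x: wooden handle 19 mm thick, 240 mm long, steel cross head at +x; origin under mid-handle
- file: bystander: slim file, 225 mm long, 14 mm thick wooden handle at its -x end; origin on the underside near the middle
- brass_block: bystander: brass block 120 x 45 x 35 mm
- bench_block: bystander: steel bench block 80 x 80 x 22 mm
- pliers: bystander: pliers lying flat, 150 mm long, black handles; origin under the pivot
- scriber: bystander: thin steel rod 130 mm long, 10 mm thick, lying down
There are look-alikes about, which are no part of the job. What is shaped like the ring_mid but orange or purple is not meant.

How it is judged:
By the outcome, as a careful person would: the job done as asked, in the order asked, and still so for the second after the job is handed in, while the arm keeps its last pose, push and grip.
It also fails if it takes over 67 s, if anything falls off the work surface, if the arm or the gripper's body presses on something with over 40 N, if the wrist force passes 120 N, or if a joint passes its speed limit or range.

### The arm

A 6-joint arm with a two-finger parallel gripper is mounted at the origin on the work surface. World frame = base frame: x ahead of the robot, y to its left, z up, the work surface at z = 0. Lengths are in m, angles in degrees, forces in N, time in s.
With the tool pointing down it reaches from about 0.4 to 0.825 m from the base axis. Payload 7 kg.
Tool frame: the origin (TCP) lies midway between the tips of the shut fingers; the grasp point (between the pads) lies r.hold_point_z behind it (r.hold_point_z is the distance from the TCP to the grasp point, in m); z points along the fingers, x is the direction in which the jaws open and shut, and the axes are right-handed (so a half turn about z gives the same grasp; the last joint's range is limited). The gripper opens to 88 mm and grips with 3 to 60 N. Pads are 19 mm wide; open, the fingers measure 130 mm over their backs; the gripper's body (78 mm by 193 mm) begins 47 mm behind the grasp point.
Start: joints at [-50.357, 20.546, 0.682, 0, -70.136, -16.507], TCP at [0.265, -0.621, 0.227] pointing down, gripper open.
Joint ranges: [-176.03, 176.03], [-82.01, 121.73], [-58.28, 71.71], [-173.87, 95.51], [-174.79, -0.11], [-173.66, 173.66]. Speed limits (degrees/s): [136.94, 136.94, 172.46, 180, 180, 180].

### API

Orientations are given as [roll, pitch, yaw] about the fixed x, y, z axes, in that order (R = Rz(yaw) Ry(pitch) Rx(roll)).
In Python, from plant import get_state, viewer, close_job, r gives the robot as it stands.
- The arm moves only by the tool apply_moves, never from a script. Its argument "plan" is a list of rows, each a list of 3 entries, a list of its own where there are three numbers: the closure in counts, from 0 (fully open) to 255 (shut), then the shift along the tool's x, y, z in units of 50 mm (1.0 is 50 mm), then the turn about the tool's z in units of 6 degrees (1.0 is 6 degrees). A call has 1 to 12 rows; each row shifts and turns the commanded pose from where the row before left it, along the tool's axes as they then stand; what a row does not reach is not made up. A row lasts 1/8 s, in which the tool goes at most 62.5 mm and 10.7 degrees, less where a joint would pass 70% of its speed; a pose out of reach is approached as far as the arm can. A call is refused whole if a number of a shift passes 1 or a number of a turn 1, either way. A call with a gripper value outside its range is refused whole. The fingers move at their own pace and stop on an object; "squeeze" is the grip in N (left out, the last holds). Time passes only in rows, so rows that do not move let the fingers close. It gives the time, the measured TCP pose, the force and the opening at its end, in the units of the state.
- get_state(): the state, without advancing time (a new reading comes with each control period).
- viewer.capture(name): name is "scene" or "top"; returns a dict with "frame" (400x640x3 uint8, blue, green, red), "K" (3x3 intrinsics, pixels), "R" (3x3) and "t" (3): a world point X has camera coordinates R X + t. Camera axes: x right, y down, z forward; pixel columns grow to the right and rows downward; lengths in m; the calibration is good to about 2 mm. A picture is of the moment at which its call begins. There is no depth.
- close_job(): hands the job in, once; it reports no verdict.
The state is a dict: "time_s": time; "joints": joint angles; "qd": joint speeds; "joint_torque": joint torques, N m; "tcp_pos": TCP position; "eef_rot": TCP orientation; "contact_force": force on the tool from outside, world axes, zero at the start; "moment": the same for the moment, N m; "gripper_width": finger opening in m.
Only numpy, scipy, OpenCV 4.12 (cv2) and the standard library are available. Lean on these libraries where they do the work, as an engineer would, in place of code of your own. Each camera call takes 0.05 s, during which the arm holds its last target.

## Working session

There is one attempt and no reset: what is moved stays moved. The work goes in short steps, Python scripts to look and compute and a tool call to move; the robot and the scene stay as the last step left them, time stands still between calls to the robot, and variables do not carry over. Pictures are saved under pics/ and viewed, and the job is handed in when it is done.

Besides the shell and the picture viewer there is one more tool, called in YAML: its name, and indented under it one key for each argument. apply_moves: Moves the arm, as the interface text tells. Its arguments: {"type":"object","properties":{"plan":{"type":"array","items":{"type":"array"}},"squeeze":{"type":"number"}},"required":["plan"]}

```bash
ls; mkdir -p pics; python3 - <<'E'
from plant import get_state, viewer, r
import cv2, numpy as np, pickle
print(get_state()); print(r.hold_point_z, [a for a in dir(r) if a[0]!='_'])
d={}
for n in ("scene","top"):
    c=viewer.capture(n); d[n]=c; cv2.imwrite(f"pics/{n}0.png",c["frame"]); print(n,c["K"],c["R"],c["t"], -c["R"].T@c["t"])
pickle.dump(d,open("cap0.pkl","wb"))
E
```

```text
pics
{'time_s': 0.0, 'joints': array([-5.03558386e+01,  2.05893967e+01,  6.33896272e-01, -2.18936532e-02,
       -7.01366844e+01, -1.65058418e+01]), 'qd': array([ 0.02479084, -0.15078982, -0.11831691,  0.08636392, -0.01828379,
       -0.08268173]), 'joint_torque': array([ 6.16699726e-04, -5.82724428e+01,  2.93059319e+01,  6.99745819e+00,
        7.07093335e-03, -1.25412780e-04]), 'tcp_pos': array([ 0.2650173 , -0.62025428,  0.22564106]), 'eef_rot': array([-1.79993540e+02, -9.42340639e-02,  1.13130859e+02]), 'contact_force': array([-0.45534751, -0.55299166,  1.16797186]), 'moment': array([-0.06833164, -0.06244671, -0.0176846 ]), 'gripper_width': 0.0879162242300924}
0.0188 ['Unreachable', 'hold_point_z']
scene [[460.86566358   0.         329.11939246]
 [  0.         460.86566358 205.27117927]
 [  0.           0.           1.        ]] [[-0.85206625  0.52333411  0.01022318]
 [ 0.38339793  0.63728785 -0.66848353]
 [-0.35635534 -0.56567271 -0.74365668]] [ 0.42316291 -0.19029868  1.44850185] [0.94970432 0.71919741 0.94565048]
top [[510.20316226   0.         333.48637889]
 [  0.         510.20316226 197.87630028]
 [  0.           0.           1.        ]] [[-0.02563459 -0.99963939 -0.00799785]
 [-0.99779836  0.02607526 -0.06097965]
 [ 0.0611662   0.00641705 -0.99810697]] [0.08327043 0.55728545 1.42845374] [0.47082001 0.05954258 1.46039868]
```

View pics/scene0.png

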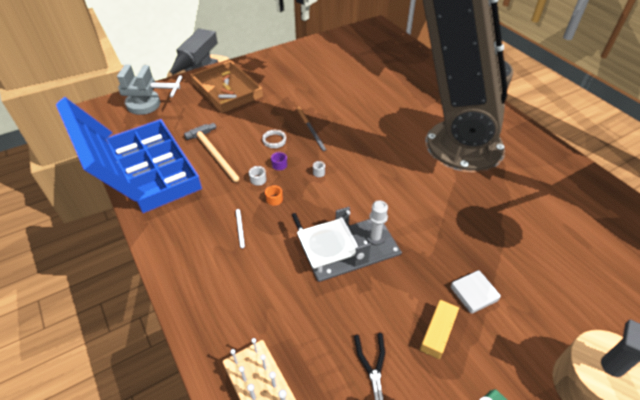

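View pics/top0.png

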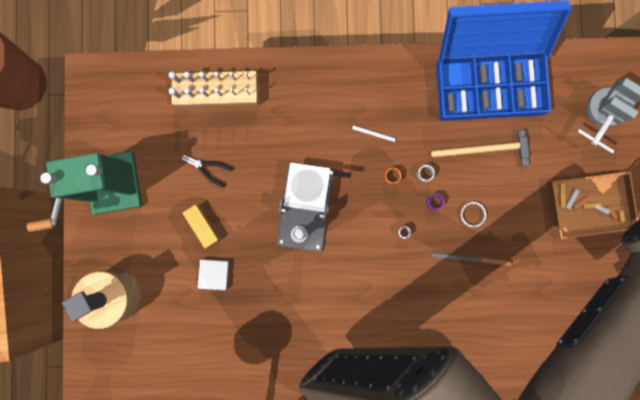

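```bash
cat > h.py <<'E'
import numpy as np, cv2
def ray(c,u,v):
    d=c["R"].T@np.linalg.inv(c["K"])@np.array([u,v,1.]); return -c["R"].T@c["t"], d
def at_z(c,u,v,z):
    o,d=ray(c,u,v); return o+d*(z-o[2])/d[2]
def proj(c,X):
    p=c["K"]@(c["R"]@np.asarray(X,float)+c["t"]); return p[:2]/p[2]
def crop(c,x0,y0,x1,y1,s,fn):
    cv2.imwrite(fn,cv2.resize(c["frame"][y0:y1,x0:x1],None,fx=s,fy=s,interpolation=cv2.INTER_CUBIC))
def tri(c1,p1,c2,p2):
    P=[c["K"]@np.c_[c["R"],c["t"]] for c in(c1,c2)]
    X=cv2.triangulatePoints(P[0],P[1],np.array(p1,float).reshape(2,1),np.array(p2,float).reshape(2,1)); return (X[:3]/X[3]).ravel()
E
python3 - <<'E'
import pickle; from h import *
d=pickle.load(open("cap0.pkl","rb"))
crop(d["top"],380,150,500,240,6,"pics/c1.png")
crop(d["top"],265,150,365,260,5,"pics/c2.png")
crop(d["scene"],230,120,340,220,6,"pics/c3.png")
crop(d["scene"],280,190,410,285,6,"pics/c4.png")
E
```

```text
(no output)
```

View pics/c1.png

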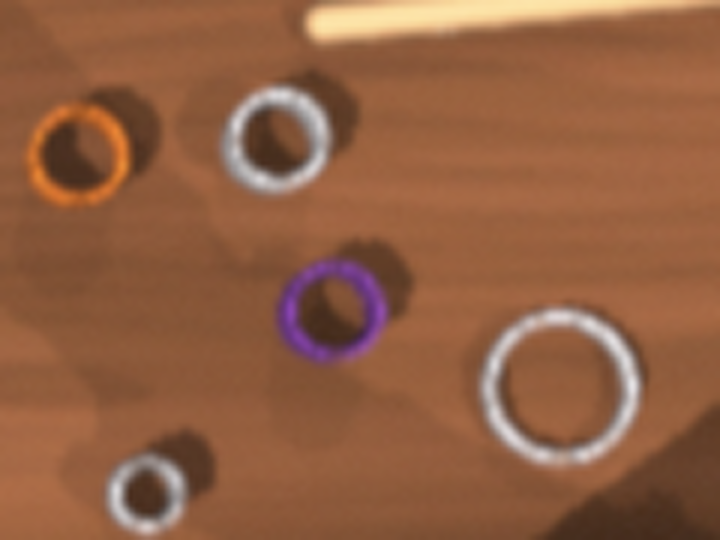

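View pics/c2.png

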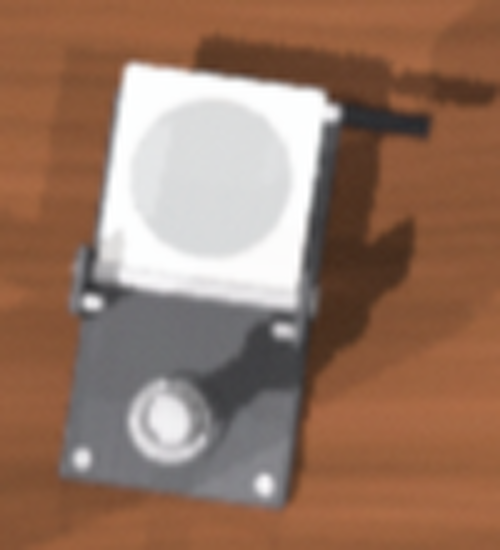

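View pics/c3.png

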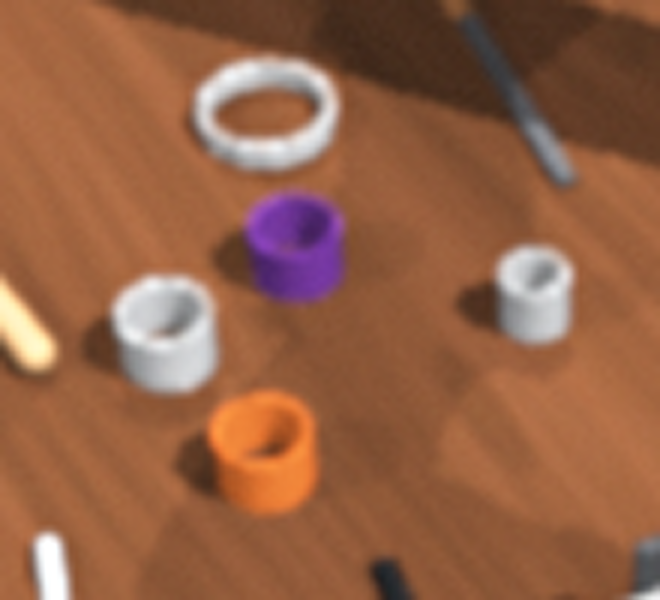

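View pics/c4.png

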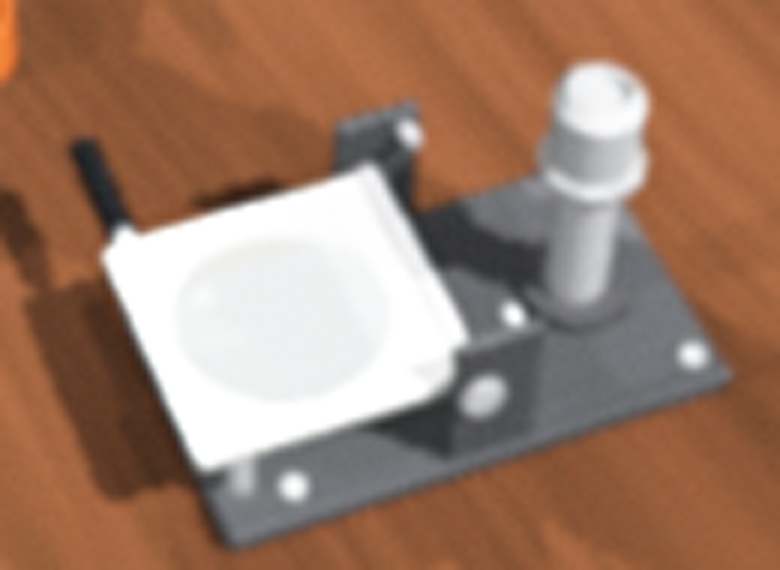

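```bash
cat > fit.py <<'E'
import pickle; from h import *
from scipy.optimize import least_squares
d=pickle.load(open("cap0.pkl","rb")); T,S=d["top"],d["scene"]
def px(c,x0,y0,s): return np.array([x0+(c[0]+.5)/s-.5,y0+(c[1]+.5)/s-.5])
t=lambda x,y:px((x,y),265,150,5); s=lambda x,y:px((x,y),280,190,6)
obs=[(T,(110,55,59),t(125,65)),(T,(110,-55,59),t(327,92)),(T,(105,-116,55),t(429,126)),(T,(-75,0,139),t(168,418)),
(S,(110,-55,59),s(106,256)),(S,(110,55,59),s(203,466)),(S,(105,-116,55),s(84,148)),(S,(-75,0,139),s(602,84))]
def W(p,X):
    c,q=np.cos(p[2]),np.sin(p[2]); X=np.array(X)/1000; return np.array([p[0]+c*X[0]-q*X[1],p[1]+q*X[0]+c*X[1],X[2]])
f=lambda p:np.concatenate([proj(c,W(p,X))-o for c,X,o in obs])
res=least_squares(f,[.5,.13,-.1]); p=res.x
if __name__=="__main__":
    print("stand",p,np.degrees(p[2])); print(np.round(res.fun.reshape(-1,2),2))
    print("post",W(p,(-75,0,99)),"knob",W(p,(105,-90,55)),"knob up",W(p,(0,-90,160)))
    print("post tri", tri(T,t(168,418),S,s(602,84)), "knobtip tri",tri(T,t(429,126),S,s(84,148)))
    # ring: rim outer centre
    uv=px((276.5,138.5),380,150,6); print("ring top",uv,at_z(T,*uv,.032))
    us=px((165,311),230,120,6); print("ring scene",us,at_z(S,*us,.032), tri(T,uv,S,us))
    import sys
    A=T["frame"].copy();B=S["frame"].copy()
E
python3 fit.py
```

```text
stand [ 0.53677115  0.15163231 -0.16850749] -9.654768096817948
[[ 0.01  1.13]
 [-1.02  1.33]
 [ 0.17 -0.42]
 [-1.02 -0.02]
 [ 0.63 -0.78]
 [ 0.22 -1.16]
 [-1.71  0.23]
 [-1.56  1.21]]
post [0.46283344 0.16421065 0.099     ] knob [0.62518995 0.04529739 0.055     ] knob up [0.52167715 0.06290706 0.16      ]
post tri [0.46095736 0.16282656 0.14113272] knobtip tri [0.61840923 0.02091506 0.0559284 ]
ring top [425.66666667 172.66666667] [ 0.62252235 -0.19198321  0.032     ]
ring scene [257.08333333 171.41666667] [ 0.61984183 -0.1920098   0.032     ] [ 0.62143772 -0.19117406  0.03365457]
```

```bash
cat > ov.py <<'E'
from fit import *
def over(c,x0,y0,x1,y1,sc,fn,p,ring):
    im=cv2.resize(c["frame"][y0:y1,x0:x1],None,fx=sc,fy=sc,interpolation=cv2.INTER_CUBIC)
    def P(X): u=proj(c,X); return ((u-[x0,y0]+.5)*sc-.5)
    def line(Xs,col): cv2.polylines(im,[np.round(np.array([P(X) for X in Xs])*8).astype(np.int32)],False,col,1,cv2.LINE_AA,3)
    th=np.linspace(0,2*np.pi,60)
    circ=lambda x,y,z,r:[W(p,(x+r*np.cos(a),y+r*np.sin(a),z)) for a in th]
    line(circ(-75,0,139,13),(0,0,255));line(circ(-75,0,133,18),(0,255,0));line(circ(-75,0,99,21.5),(255,0,0));line(circ(-75,0,93,21.5),(255,0,0))
    line([W(p,q) for q in [(0,-55,59),(110,-55,59),(110,55,59),(0,55,59)]],(0,0,255))
    for y in(-64,-116): line([W(p,(105+7*np.cos(a),y,55+7*np.sin(a))) for a in th],(0,255,255))
    line([W(p,(105,-64,62)),W(p,(105,-116,62))],(0,255,0))
    if ring is not None:
        for z,r,k in((.032,.0225,(0,0,255)),(.032,.02,(0,255,0)),(0,.0225,(255,0,0))):
            line([(ring[0]+r*np.cos(a),ring[1]+r*np.sin(a),z) for a in th],k)
    cv2.imwrite(fn,im)
if __name__=="__main__":
    rg=(.6215,-.1917)
    over(T,265,150,365,260,5,"pics/o1.png",p,rg); over(S,280,190,410,285,6,"pics/o2.png",p,rg)
    over(T,400,150,450,195,8,"pics/o3.png",p,rg); over(S,235,150,285,195,8,"pics/o4.png",p,rg)
    a=[cv2.imread(f"pics/o{i}.png") for i in(3,4)]; cv2.imwrite("pics/o34.png",np.hstack(a))
E
python3 ov.py
```

```text
(no output)
```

View pics/o1.png

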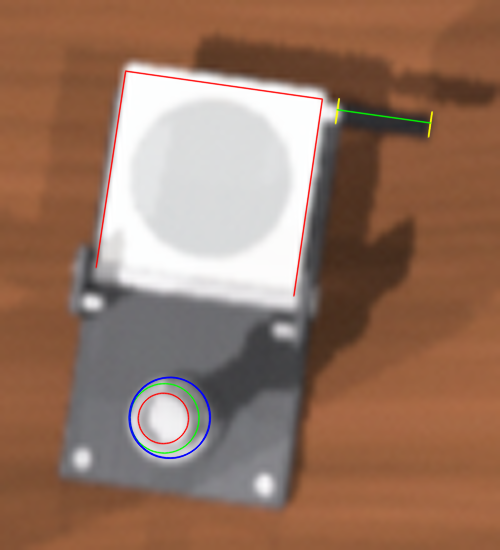

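View pics/o2.png

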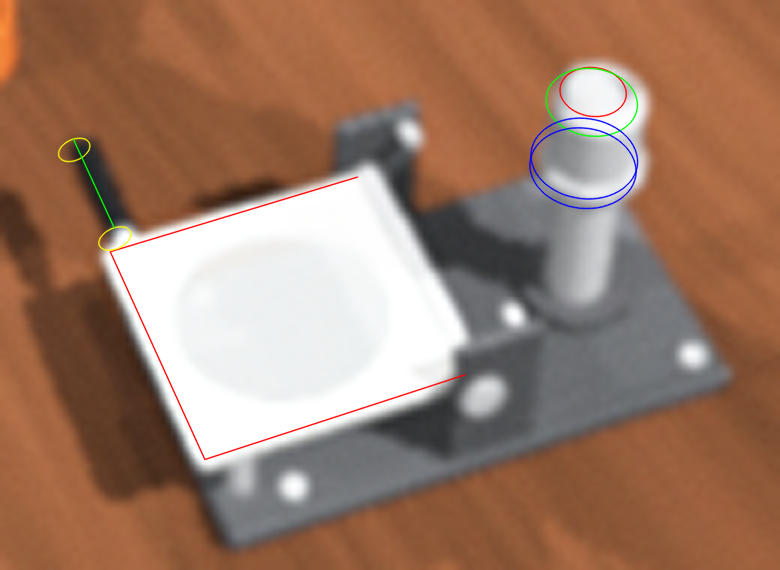

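View pics/o34.png

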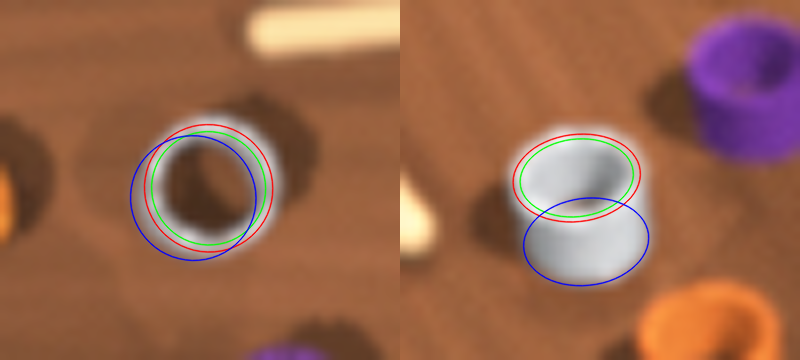

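Three plain silver candidates in the top view: (426,173) is middle-sized, (405,232) is the small ring, and (474,214) is the wide flat bangle. Orange (393,176) and purple (436,201) are look-alikes. The enlarged crop confirms (426,173): its outer diameter is about 18 px with blur (45 mm expects 16), against about 13 px for the small ring and about 26 px for the bangle. I'll turn the jaws to yaw 45° to stay clear of the hammer, orange and purple rings.

apply_moves:
  plan:
    - [75,[0,0,0],1]
    - [75,[0,0,0],1]
    - [75,[0,0,0],1]
    - [75,[0,0,0],1]
    - [75,[0,0,0],1]
    - [75,[0,0,0],1]
    - [75,[0,0,0],1]
    - [75,[0,0,0],1]
    - [75,[0,0,0],1]
    - [75,[0,0,0],1]
    - [75,[0,0,0],1]
    - [75,[0,0,0],0.35]
  squeeze: 20

```text
time_s: 1.6
tcp_pos: [0.2651, -0.6205, 0.2261]
eef_rot: [-180.0, -0.0, 45.0]
contact_force: [-0.1, -0.8, 0.4]
gripper_width: 0.0616
```

```bash
cat > g.py <<'E'
import sys,numpy as np
from plant import get_state
def go(*a):
    s=get_state(); y=np.radians(s["eef_rot"][2]); d=np.array(a[:3])-s["tcp_pos"]
    t=np.array([np.cos(y)*d[0]+np.sin(y)*d[1], np.sin(y)*d[0]-np.cos(y)*d[1], -d[2]])/.05
    print("t",round(s["time_s"],2),"tcp",s["tcp_pos"].round(4),"rot",s["eef_rot"].round(2),"w",round(s["gripper_width"],4),"F",s["contact_force"].round(1),"j",s["joints"].round(0)); print("units",t.round(3))
    if len(a)>3: print("turn",((s["eef_rot"][2]-a[3]+180)%360-180)/6)
go(*map(float,sys.argv[1:]))
E
python3 g.py .6215 -.193 .09 45
```

```text
t 1.6 tcp [ 0.2651 -0.6205  0.2261] rot [-1.7995e+02 -1.0000e-02  4.4970e+01] w 0.0616 F [-0.1 -0.8  0.4] j [-50.  21.   1.  -0. -70. -85.]
units [11.086 -1.011  2.721]
turn -0.005166506992348256
```

apply_moves:
  plan:
    - [75,[0.92,-0.08,0.22],0]
    - [75,[0.92,-0.08,0.22],0]
    - [75,[0.92,-0.08,0.22],0]
    - [75,[0.92,-0.08,0.22],0]
    - [75,[0.92,-0.08,0.22],0]
    - [75,[0.92,-0.08,0.22],0]
    - [75,[0.92,-0.08,0.22],0]
    - [75,[0.92,-0.08,0.22],0]
    - [75,[0.92,-0.08,0.22],0]
    - [75,[0.92,-0.09,0.22],0]
    - [75,[0.92,-0.1,0.22],0]
    - [75,[0.966,-0.1,0.3],0]

```text
time_s: 3.1
tcp_pos: [0.6222, -0.1916, 0.0904]
eef_rot: [180.0, -0.0, 45.1]
contact_force: [0.5, 0.1, -0.3]
gripper_width: 0.062
```

```bash
python3 g.py .6215 -.193 .003; python3 - <<'E'
from h import *; from plant import viewer
import pickle
d={n:viewer.capture(n) for n in("top","scene")}
pickle.dump(d,open("cap1.pkl","wb"))
crop(d["top"],380,130,480,220,4,"pics/d1.png");crop(d["scene"],220,100,320,190,4,"pics/d2.png")
cv2.imwrite("pics/d.png",np.hstack([cv2.imread("pics/d1.png"),cv2.imread("pics/d2.png")]))
E
```

```text
t 3.1 tcp [ 0.6222 -0.1916  0.0904] rot [ 1.7997e+02 -2.0000e-02  4.5110e+01] w 0.062 F [ 0.5  0.1 -0.3] j [   0.   25.  -12.    0.  -53. -135.]
units [-0.029  0.01   1.749]
```

View pics/d.png

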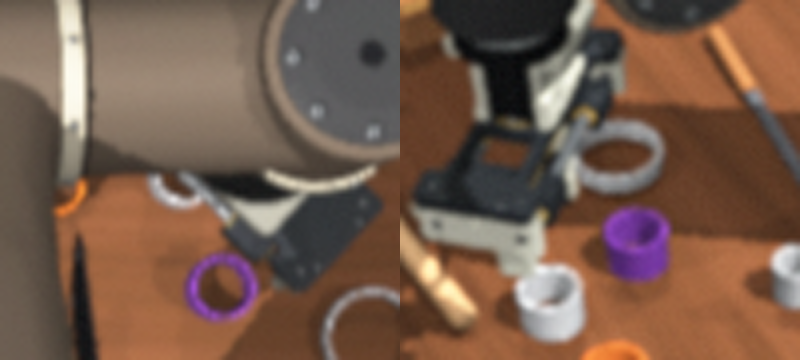

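```bash
python3 - <<'E'
from h import *; import pickle
d=pickle.load(open("cap1.pkl","rb"))
c=np.array([.6222,-.1916,.0904]);a=np.array([.706,.708,0])
for n,o in(("top",(380,130,0)),("scene",(220,100,400))):
  for k in(-.05,-.031,0,.031,.05):
    q=proj(d[n],c+k*a); print(n,k,q.round(1),((q-o[:2])*4+[o[2],0]).round())
crop(d["scene"],210,80,330,190,6,"pics/d3.png")
E
```

```text
top -0.05 [442.9 183.1] [252. 212.]
top -0.031 [437.7 178.3] [231. 193.]
top 0 [429.3 170.4] [197. 162.]
top 0.031 [420.8 162.5] [163. 130.]
top 0.05 [415.7 157.7] [143. 111.]
scene -0.05 [260.1 144.9] [560. 180.]
scene -0.031 [257.9 149.2] [551. 197.]
scene 0 [254.1 156.5] [536. 226.]
scene 0.031 [250.3 163.9] [521. 256.]
scene 0.05 [247.8 168.6] [511. 275.]
```

View pics/d3.png

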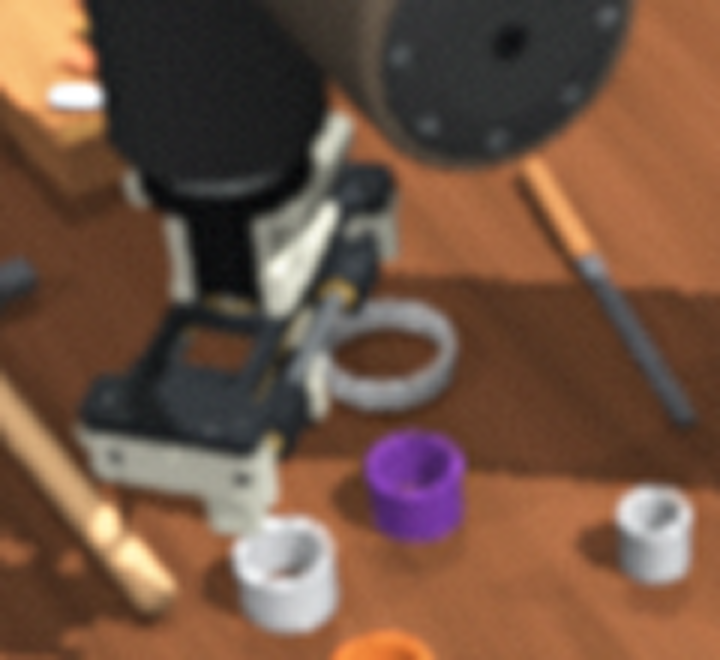

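The near fingertip at scene (250,165) matches its projected position of (250,164). Descending.

apply_moves:
  plan:
    - [75,[-0.02,0,0.4],0]
    - [75,[0,0,0.4],0]
    - [75,[0,0,0.4],0]
    - [75,[0,0,0.3],0]
    - [75,[0,0,0.21],0]
    - [75,[0,0,0],0]

```text
time_s: 3.95
tcp_pos: [0.62, -0.1936, 0.0044]
eef_rot: [-179.9, 0.1, 45.0]
contact_force: [-0.1, -0.4, 0.4]
gripper_width: 0.0615
```

```bash
python3 g.py .6215 -.193 .004; python3 - <<'E'
from h import *; from plant import viewer
c=viewer.capture("scene");crop(c,210,90,330,190,6,"pics/e1.png")
E
```

```text
t 3.95 tcp [ 0.62   -0.1936  0.0044] rot [-1.7994e+02  5.0000e-02  4.5040e+01] w 0.0615 F [-0.1 -0.4  0.4] j [  -0.   30.  -16.   -0.  -44. -135.]
units [0.03  0.013 0.007]
```

View pics/e1.png

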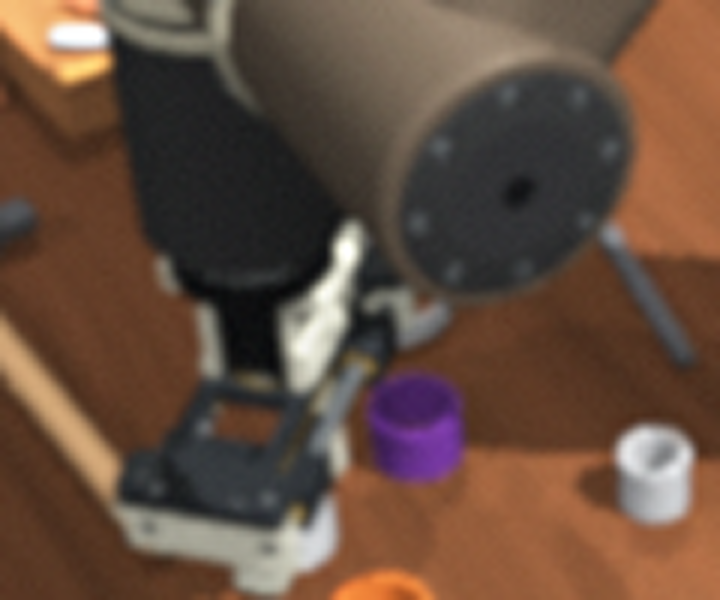

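Ring is between the fingers, clear of everything. Closing.

apply_moves:
  plan:
    - [255,[0,0,0],0]
    - [255,[0,0,0],0]
    - [255,[0,0,0],0]
    - [255,[0,0,0],0]
    - [255,[0,0,0],0]
    - [255,[0,0,0],0]
  squeeze: 20

```text
time_s: 4.75
tcp_pos: [0.621, -0.1935, 0.0057]
eef_rot: [179.9, -0.0, 45.1]
contact_force: [-0.4, 1.3, 6.6]
gripper_width: 0.0444
```

apply_moves:
  plan:
    - [255,[0,0,-0.3],0]
    - [255,[0,0,-0.6],0]
    - [255,[0,0,-0.8],0]
    - [255,[0,0,-0.8],0]
    - [255,[0,0,-0.8],0]
    - [255,[0,0,-0.7],0]
    - [255,[0,0,0],-0.5]
    - [255,[0,0,0],-1]
    - [255,[0,0,0],-1]
    - [255,[0,0,0],-1]
    - [255,[0,0,0],-1]

```text
time_s: 6.12
tcp_pos: [0.6199, -0.1935, 0.2054]
eef_rot: [-180.0, -0.0, 72.2]
contact_force: [-0.1, 1.1, -1.0]
gripper_width: 0.0442
```

```bash
python3 g.py .463 .164 .20 90; python3 - <<'E'
from h import *; from plant import viewer
c=viewer.capture("scene");cv2.imwrite("pics/f1.png",c["frame"])
E
```

```text
t 6.12 tcp [ 0.6199 -0.1935  0.2054] rot [-179.96   -0.     72.22] w 0.0442 F [-0.1  1.1 -1. ] j [  -0.   19.   -4.   -0.  -67. -108.]
units [ 5.851 -5.171  0.109]
turn -2.9632385528060277
```

View pics/f1.png

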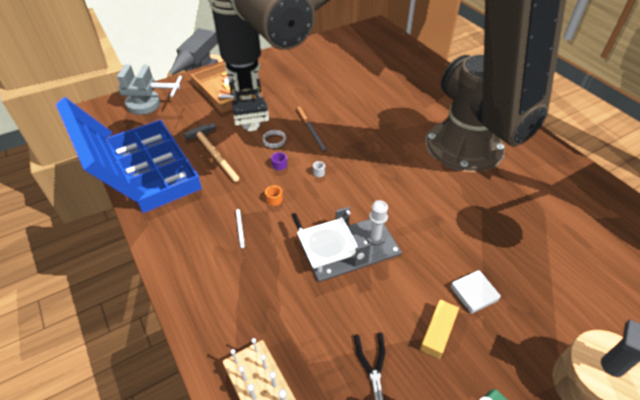

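apply_moves:
  plan:
    - [255,[0,0,0],-1]
    - [255,[0,0,0],-1]
    - [255,[0,0,0],-1]
    - [255,[0,0,0],-1]
    - [255,[0,0,0],-1]
    - [255,[0,0,0],-1]
    - [255,[0,0,0],-1]
    - [255,[0,0,0],-1]
    - [255,[0,0,0],-1]
    - [255,[0,0,0],-1]
    - [255,[0,0,0],-1]
    - [255,[0,0,0],0]

```text
time_s: 7.68
tcp_pos: [0.6201, -0.1935, 0.2053]
eef_rot: [-180.0, -0.0, 137.9]
contact_force: [-0.1, -0.1, -0.5]
gripper_width: 0.0441
```

```bash
python3 g.py .463 .164 .19 139
```

```text
t 7.67 tcp [ 0.6201 -0.1935  0.2053] rot [-1.7999e+02 -2.0000e-02  1.3791e+02] w 0.0441 F [-0.1 -0.1 -0.5] j [ -0.  19.  -4.  -0. -67. -42.]
units [7.125 3.201 0.306]
turn -0.18129076008972808
```

apply_moves:
  plan:
    - [255,[0.3,0.15,0],0]
    - [255,[0.65,0.3,0],0]
    - [255,[0.75,0.34,0],0]
    - [255,[0.75,0.34,0],0]
    - [255,[0.75,0.34,0],0]
    - [255,[0.75,0.34,0],0]
    - [255,[0.75,0.34,0],0]
    - [255,[0.75,0.34,0],0]
    - [255,[0.75,0.34,0.1],0]
    - [255,[0.6,0.25,0.1],0]
    - [255,[0.325,0.121,0.106],0]
    - [255,[0,0,0],0]

```text
time_s: 9.18
tcp_pos: [0.4617, 0.1643, 0.1895]
eef_rot: [-180.0, -0.0, 138.1]
contact_force: [0.3, -0.1, -1.1]
gripper_width: 0.044
```

```bash
python3 g.py .463 .164 .19 139;  python3 - <<'E'
from h import *; from plant import viewer
import pickle
d={n:viewer.capture(n) for n in("top","scene")}
pickle.dump(d,open("cap2.pkl","wb"))
crop(d["scene"],330,130,430,280,5,"pics/g2.png");cv2.imwrite("pics/g1.png",d["top"]["frame"])
E
```

```text
t 9.18 tcp [0.4617 0.1643 0.1895] rot [-1.7997e+02 -1.0000e-02  1.3808e+02] w 0.044 F [ 0.3 -0.1 -1.1] j [ 43.   5. -25.  -0. -60. -85.]
units [-0.023  0.013 -0.009]
turn -0.15291496214031972
```

View pics/g1.png

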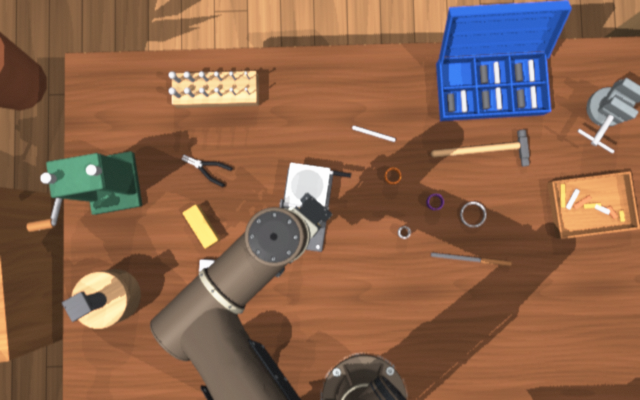

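View pics/g2.png

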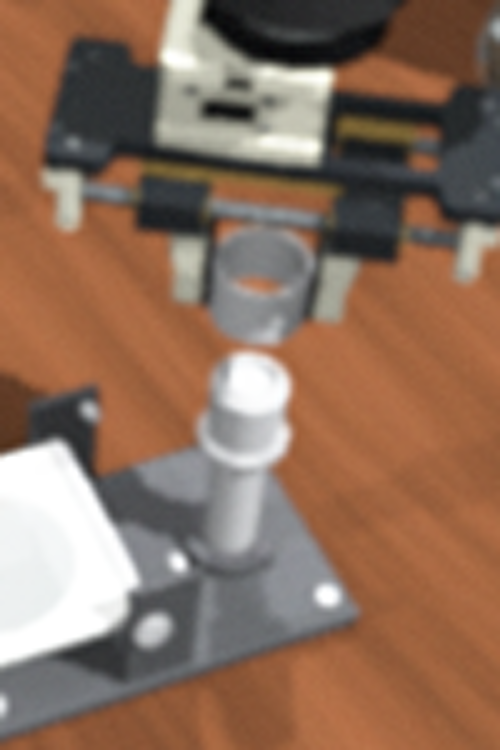

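```bash
python3 - <<'E'
from h import *; import pickle
S=pickle.load(open("cap2.pkl","rb"))["scene"]
sc=12;x0,y0,x1,y1=362,170,402,225
im=cv2.resize(S["frame"][y0:y1,x0:x1],None,fx=sc,fy=sc,interpolation=cv2.INTER_CUBIC)
im2=im.copy()
th=np.linspace(0,2*np.pi,80)
def circ(c,z,r,col):
    pts=np.array([(proj(S,(c[0]+r*np.cos(a),c[1]+r*np.sin(a),z))-[x0,y0]+.5)*sc-.5 for a in th]); cv2.polylines(im2,[np.round(pts*8).astype(np.int32)],False,col,1,cv2.LINE_AA,3)
R=(.4617,.1643);P=(.4617,.1643)
circ(R,.184,.0225,(0,0,255));circ(R,.216,.0225,(0,0,255));circ(R,.216,.02,(0,255,255))
circ(P,.139,.013,(0,0,255));circ(P,.133,.018,(0,255,0));circ(P,.099,.0215,(255,0,0));circ(P,.093,.0215,(255,0,0))
cv2.imwrite("pics/h.png",np.hstack([im,im2])[:,:960][:,:,:]) ; print(im.shape)
cv2.imwrite("pics/h.png",cv2.resize(np.hstack([im,im2]),None,fx=.83,fy=.83,interpolation=cv2.INTER_AREA))
E
```

```text
(660, 480, 3)
```

View pics/h.png

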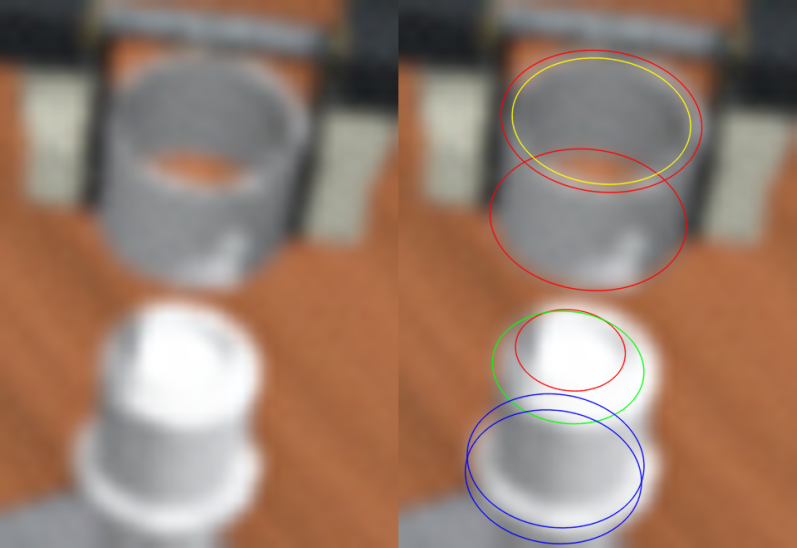

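apply_moves:
  plan:
    - [255,[0.032,-0.024,0.2],0]
    - [255,[0,0,0.3],0]
    - [255,[0,0,0.2],0]
    - [255,[0,0,0.09],0]
    - [255,[0,0,0],0]

```text
time_s: 9.9
tcp_pos: [0.4606, 0.1637, 0.1498]
eef_rot: [-180.0, -0.0, 138.0]
contact_force: [0.8, -0.1, -0.4]
gripper_width: 0.0441
```

```bash
python3 g.py .4597 .1645 .15; cat > ov2.py <<'E'
import sys; from h import *; from plant import viewer,get_state
S=viewer.capture("scene"); s=get_state(); t=s["tcp_pos"]; zo=t[2]-.0057
sc=12;x0,y0,x1,y1=362,180,402,225
im=cv2.resize(S["frame"][y0:y1,x0:x1],None,fx=sc,fy=sc,interpolation=cv2.INTER_CUBIC)
im2=im.copy(); th=np.linspace(0,2*np.pi,80)
def circ(c,z,r,col):
    pts=np.array([(proj(S,(c[0]+r*np.cos(a),c[1]+r*np.sin(a),z))-[x0,y0]+.5)*sc-.5 for a in th]); cv2.polylines(im2,[np.round(pts*8).astype(np.int32)],False,col,1,cv2.LINE_AA,3)
circ(t,zo,.0225,(0,0,255));circ(t,zo+.032,.0225,(0,0,255));circ(t,zo+.032,.02,(0,255,255))
circ(t,.133,.018,(0,255,0));circ(t,.139,.013,(0,0,255))
circ(t,.099,.0215,(255,0,0));circ(t,.093,.0215,(255,0,0))
cv2.imwrite(sys.argv[1],cv2.resize(np.hstack([im,im2]),None,fx=.83,fy=.83,interpolation=cv2.INTER_AREA))
E
python3 ov2.py pics/i.png
```

```text
t 9.9 tcp [0.4606 0.1637 0.1498] rot [-179.95   -0.    138.03] w 0.0441 F [ 0.8 -0.1 -0.4] j [ 43.   7. -29.   0. -55. -85.]
units [ 0.024  0.001 -0.003]
```

View pics/i.png

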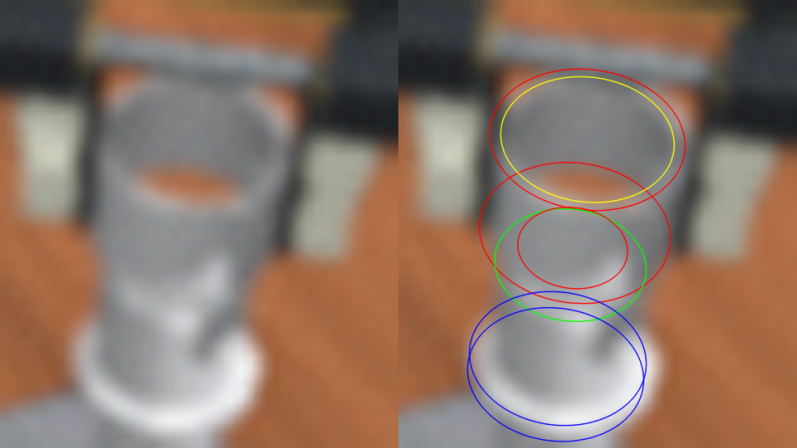

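apply_moves:
  plan:
    - [255,[0.025,0,0],0]
    - [255,[0,0,0.1],0]
    - [255,[0,0,0.08],0]
    - [255,[0,0,0.05],0]
    - [255,[0,0,0],0]
    - [255,[0,0,0],0]

```text
time_s: 10.7
tcp_pos: [0.4597, 0.1647, 0.1388]
eef_rot: [180.0, 0.0, 138.0]
contact_force: [0.4, -0.7, -0.8]
gripper_width: 0.0445
```

```bash
python3 g.py .4597 .1645 .105;python3 ov2.py pics/j.png
```

```text
t 10.7 tcp [0.4597 0.1647 0.1388] rot [180.     0.   138.04] w 0.0445 F [ 0.4 -0.7 -0.8] j [ 43.   7. -29.   0. -53. -85.]
units [-0.003 -0.004  0.676]
```

View pics/j.png

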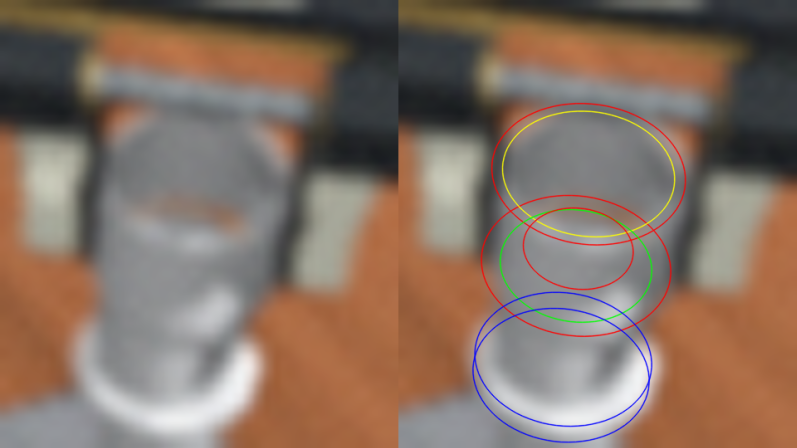

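apply_moves:
  plan:
    - [255,[0,0,0.04],0]
    - [255,[0,0,0.04],0]
    - [255,[0,0,0],0]

```text
time_s: 11.12
tcp_pos: [0.4596, 0.1646, 0.1346]
eef_rot: [-180.0, -0.0, 138.0]
contact_force: [-0.2, 0.4, -0.7]
gripper_width: 0.0442
```

```bash
python3 g.py .4597 .1645 .105
```

```text
t 11.12 tcp [0.4596 0.1646 0.1346] rot [-179.98   -0.    138.03] w 0.0442 F [-0.2  0.4 -0.7] j [ 43.   8. -30.  -0. -53. -85.]
units [-0.003  0.     0.591]
```

apply_moves:
  plan:
    - [255,[0,0,0.06],0]
    - [255,[0,0,0.06],0]
    - [255,[0,0,0.06],0]
    - [255,[0,0,0],0]

```text
time_s: 11.62
tcp_pos: [0.4595, 0.1646, 0.1254]
eef_rot: [-180.0, -0.0, 138.0]
contact_force: [0.7, -0.5, -0.3]
gripper_width: 0.0441
```

```bash
python3 g.py .4597 .1645 .105;python3 ov2.py pics/k.png
```

```text
t 11.62 tcp [0.4595 0.1646 0.1254] rot [-179.96   -0.    138.03] w 0.0441 F [ 0.7 -0.5 -0.3] j [ 43.   8. -30.  -0. -51. -85.]
units [-0.004  0.001  0.408]
```

View pics/k.png

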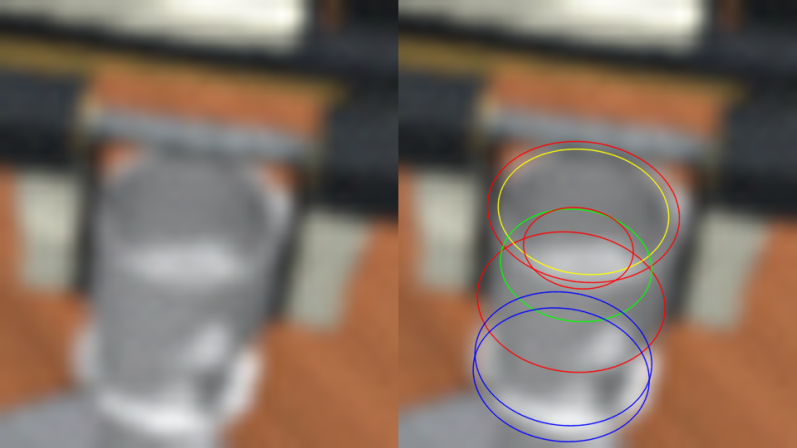

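No contact force, and the spigot is showing inside the bore. Continuing down.

apply_moves:
  plan:
    - [255,[0,0,0.08],0]
    - [255,[0,0,0.08],0]
    - [255,[0,0,0.08],0]
    - [255,[0,0,0.06],0]
    - [255,[0,0,0.04],0]
    - [255,[0,0,0],0]

```text
time_s: 12.42
tcp_pos: [0.4596, 0.1647, 0.1086]
eef_rot: [-180.0, -0.0, 138.0]
contact_force: [-0.3, -0.4, -0.9]
gripper_width: 0.044
```

```bash
python3 g.py .4597 .1645 .105
```

```text
t 12.43 tcp [0.4596 0.1647 0.1086] rot [-179.98   -0.    138.04] w 0.044 F [-0.3 -0.4 -0.9] j [ 43.  10. -32.  -0. -49. -85.]
units [-0.004 -0.001  0.072]
```

apply_moves:
  plan:
    - [255,[0,0,0.03],0]
    - [255,[0,0,0.03],0]
    - [255,[0,0,0.02],0]
    - [255,[0,0,0],0]

```text
time_s: 12.92
tcp_pos: [0.4597, 0.1647, 0.1048]
eef_rot: [-180.0, 0.0, 138.0]
contact_force: [-0.6, -0.3, -0.9]
gripper_width: 0.0442
```

```bash
python3 g.py .4597 .1645 .105
```

```text
t 12.93 tcp [0.4597 0.1647 0.1048] rot [-180.      0.    138.04] w 0.0442 F [-0.6 -0.3 -0.9] j [ 43.  10. -32.   0. -48. -85.]
units [-0.003 -0.003 -0.005]
```

apply_moves:
  plan:
    - [255,[0,0,0.02],0]
    - [255,[0,0,0],0]
    - [255,[0,0,0],0]

```text
time_s: 13.3
tcp_pos: [0.4597, 0.1647, 0.1046]
eef_rot: [180.0, 0.0, 138.1]
contact_force: [-4.9, -0.2, 9.7]
gripper_width: 0.0443
```

apply_moves:
  plan:
    - [255,[0,0,0.02],0]
    - [255,[0,0,0],0]
    - [255,[0,0,0],0]

```text
time_s: 13.68
tcp_pos: [0.4598, 0.1648, 0.1045]
eef_rot: [180.0, 0.0, 138.1]
contact_force: [-8.1, -1.1, 17.9]
gripper_width: 0.0442
```

Seated: contact came at TCP 0.1046, against an expected 0.1047. Relieve the push and release.

apply_moves:
  plan:
    - [255,[0,0,-0.025],0]
    - [255,[0,0,0],0]
    - [60,[0,0,0],0]
    - [60,[0,0,0],0]
    - [60,[0,0,0],0]
    - [60,[0,0,0],0]
    - [60,[0,0,0],0]

```text
time_s: 14.55
tcp_pos: [0.4597, 0.1647, 0.1039]
eef_rot: [-180.0, -0.0, 138.0]
contact_force: [-0.3, -0.2, 0.0]
gripper_width: 0.067
```

```bash
python3 g.py .4597 .1645 .105;python3 ov2.py pics/l.png
```

```text
t 14.55 tcp [0.4597 0.1647 0.1039] rot [-179.99   -0.    138.03] w 0.067 F [-0.3 -0.2  0. ] j [ 43.  10. -32.  -0. -48. -85.]
units [-0.003 -0.002 -0.021]
```

View pics/l.png

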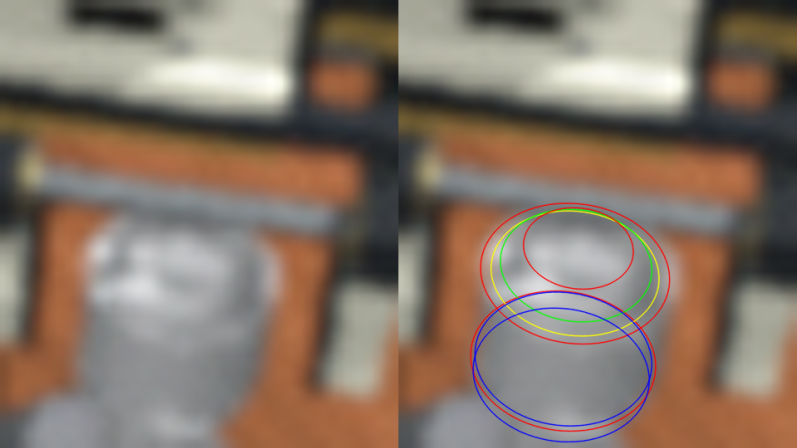

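apply_moves:
  plan:
    - [60,[0,0,-0.1],0]
    - [60,[0,0,-0.3],0]
    - [60,[0,0,-0.6],0]
    - [60,[0,0,-0.6],0]
    - [60,[0,0,-0.6],0]
    - [60,[0,0,-0.2],0]
    - [60,[0,0,0],-1]
    - [60,[0,0,0],-1]
    - [60,[0,0,0],-1]
    - [60,[0,0,0],-1]
    - [60,[0,0,0],-1]
    - [60,[0,0,0],0]

```text
time_s: 16.1
tcp_pos: [0.4595, 0.1646, 0.2241]
eef_rot: [-180.0, -0.0, 168.0]
contact_force: [0.2, -0.2, -1.1]
gripper_width: 0.067
```

```bash
cat > fit2.py <<'E'
from fit import *
P0=np.array([.4597,.1647])
def f2(q):
    p=q[:3]; b={id(T):q[3:5],id(S):q[5:7]}
    e=np.concatenate([proj(c,W(p,X))+b[id(c)]-o for c,X,o in obs])
    return np.r_[e,(W(p,(-75,0,0))[:2]-P0)/.001,q[3:]/.8]
r2=least_squares(f2,np.r_[p,0,0,0,0]);q=r2.x
print(q.round(4),np.degrees(q[2])); print(r2.fun.round(2))
for n,X in(("post",(-75,0,99)),("knob",(105,-90,55)),("up",(0,-90,160)),("hinge",(0,-90,55))): print(n,W(q,X).round(4))
E
python3 fit2.py; python3 - <<'E'
from h import *; from plant import viewer
c=viewer.capture("scene");crop(c,280,180,410,285,6,"pics/m.png")
c=viewer.capture("top");cv2.imwrite("pics/m2.png",c["frame"])
E
```

```text
[ 0.5344  0.152  -0.1671  0.4493 -0.9636 -0.2194  0.2619] -9.573839416020448
[ 0.27  1.02 -0.75  1.17  0.44 -0.61 -0.67 -0.07  1.31 -0.73  1.02 -1.16
 -1.09  0.3  -0.9   1.18  0.79 -0.18  0.56 -1.2  -0.27  0.33]
post [0.4605 0.1645 0.099 ]
knob [0.623  0.0458 0.055 ]
up [0.5195 0.0633 0.16  ]
hinge [0.5195 0.0633 0.055 ]
```

View pics/m.png

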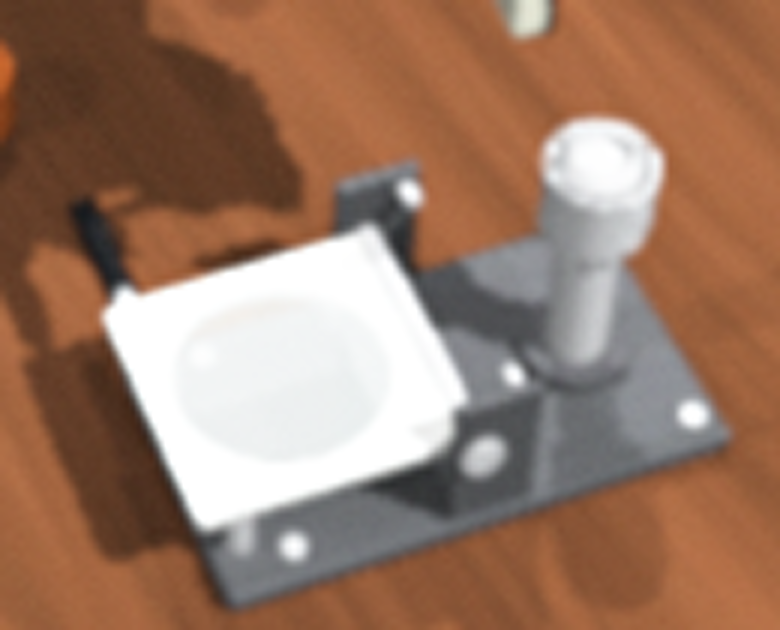

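The ring is seated: its rim sits around the spigot at m.png (602,165) and the flange is hidden beneath it. Now on to the knob.

apply_moves:
  plan:
    - [60,[0,0,0],-0.4]
    - [60,[0,0,0],0]

```text
time_s: 16.45
tcp_pos: [0.4596, 0.1647, 0.224]
eef_rot: [-180.0, -0.0, 170.3]
contact_force: [0.7, -0.4, -0.6]
gripper_width: 0.067
```

```bash
python3 g.py .622 .046 .09 170.4
```

```text
t 16.45 tcp [0.4596 0.1647 0.224 ] rot [-180.     -0.    170.34] w 0.067 F [ 0.7 -0.4 -0.6] j [ 43.   3. -22.  -0. -65. -53.]
units [-3.6   -1.795  2.681]
turn -0.010454937841169945
```

View pics/m2.png

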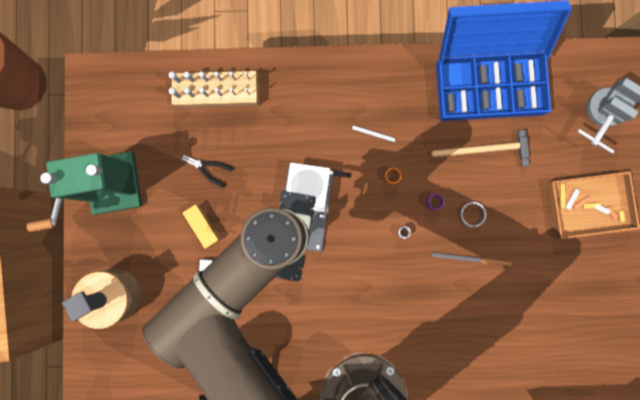

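apply_moves:
  plan:
    - [60,[-0.3,-0.15,0],0]
    - [60,[-0.6,-0.3,0],0]
    - [60,[-0.7,-0.35,0],0]
    - [60,[-0.7,-0.35,0],0]
    - [60,[-0.7,-0.35,0.3],0]
    - [60,[-0.4,-0.2,0.5],0]
    - [60,[-0.2,-0.095,0.6],0]
    - [60,[0,0,0.6],0]
    - [60,[0,0,0.4],0]
    - [60,[0,0,0.28],0]
    - [60,[0,0,0],0]

```text
time_s: 17.82
tcp_pos: [0.6219, 0.0457, 0.089]
eef_rot: [-179.9, -0.1, 170.4]
contact_force: [0.3, 0.6, 0.4]
gripper_width: 0.0671
```

```bash
python3 g.py .622 .046 .036 170.4; python3 - <<'E'
from h import *; from plant import viewer,get_state
c=viewer.capture("scene");x0,y0,sc=260,170,8
im=cv2.resize(c["frame"][170:245,260:350],None,fx=sc,fy=sc,interpolation=cv2.INTER_CUBIC)
t=get_state()["tcp_pos"];y=np.radians(get_state()["eef_rot"][2]);a=np.array([np.cos(y),np.sin(y),0])
for k in(-.034,0,.034):
    q=(proj(c,t+k*a)-[x0,y0]+.5)*sc; cv2.circle(im,tuple(int(v) for v in q),4,(0,0,255),-1)
for z in (.055,):
    q=(proj(c,(t[0],t[1],z))-[x0,y0]+.5)*sc; cv2.circle(im,tuple(int(v) for v in q),4,(0,255,0),-1)
cv2.imwrite("pics/n.png",im)
E
```

```text
t 17.82 tcp [0.6219 0.0457 0.089 ] rot [-1.7994e+02 -1.0000e-01  1.7039e+02] w 0.0671 F [0.3 0.6 0.4] j [ 22.  23. -16.  -0. -52. -32.]
units [-0.     0.006  1.059]
turn -0.0019204339916238193
```

View pics/n.png

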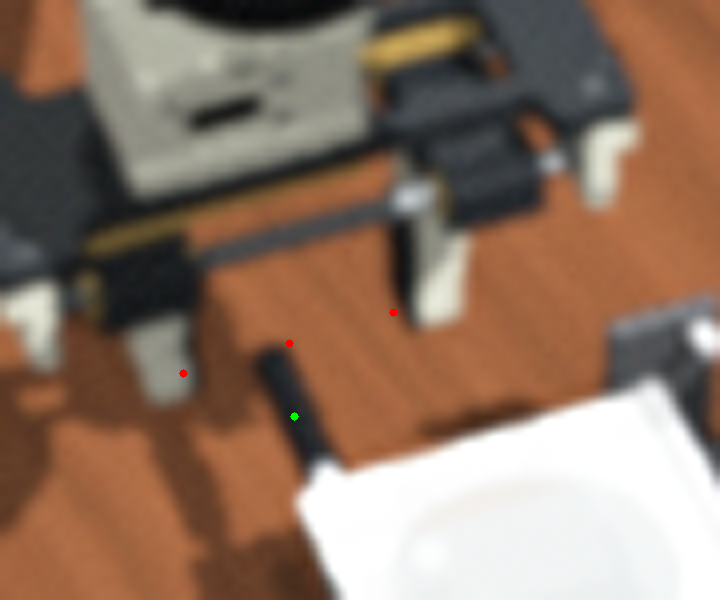

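Projected knob centre (green dot) sits on the middle of the knob. Descending and closing.

apply_moves:
  plan:
    - [60,[0,0,0.3],0]
    - [60,[0,0,0.35],0]
    - [60,[0,0,0.3],0]
    - [60,[0,0,0.11],0]
    - [60,[0,0,0],0]
    - [255,[0,0,0],0]
    - [255,[0,0,0],0]
    - [255,[0,0,0],0]
    - [255,[0,0,0],0]
    - [255,[0,0,0],0]
    - [255,[0,0,0],0]
    - [255,[0,0,0],0]
  squeeze: 15

```text
time_s: 19.38
tcp_pos: [0.6236, 0.0462, 0.0374]
eef_rot: [180.0, 0.1, 170.5]
contact_force: [4.6, -3.1, -1.4]
gripper_width: 0.0138
```

```bash
python3 g.py .622 .046 .036 170.4; python3 - <<'E'
from h import *; from plant import viewer,get_state
c=viewer.capture("scene");x0,y0,sc=260,170,8
crop(c,260,170,350,245,8,"pics/n2.png")
E
```

```text
t 19.38 tcp [0.6236 0.0462 0.0374] rot [1.7998e+02 1.3000e-01 1.7045e+02] w 0.0138 F [ 4.6 -3.1 -1.4] j [ 22.  26. -19.   0. -45. -32.]
units [ 0.032 -0.009  0.029]
turn 0.00858130767196504
```

View pics/n2.png

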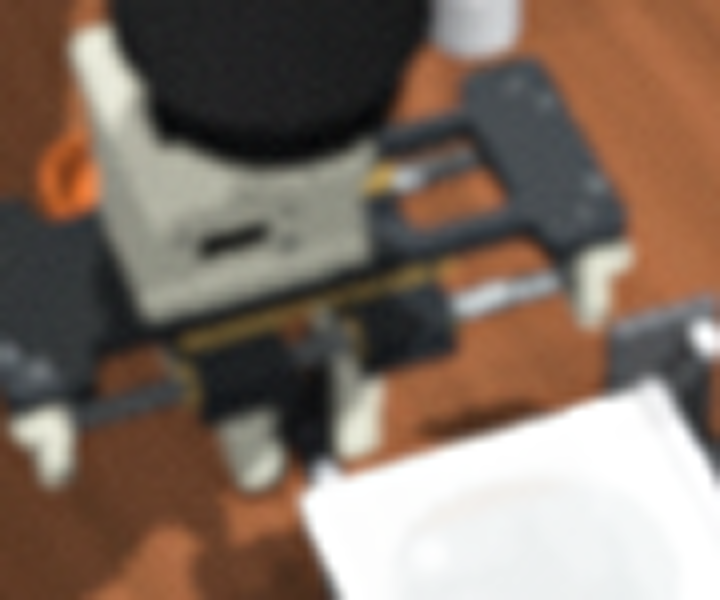

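Gripped: width 13.8 mm on the 14 mm knob. Swinging along the 105 mm arc in stages, first to 22.5°.

apply_moves:
  plan:
    - [255,[0.007,0,-0.137],0]
    - [255,[0.011,0,-0.137],0]
    - [255,[0.022,0,-0.135],0]
    - [255,[0.032,0,-0.134],0]
    - [255,[0.04,0,-0.131],0]
    - [255,[0.048,0,-0.129],0]
    - [255,[0,0,0],0]

```text
time_s: 20.3
tcp_pos: [0.6162, 0.0474, 0.0784]
eef_rot: [180.0, 0.2, 170.5]
contact_force: [5.2, -3.0, 0.0]
gripper_width: 0.0134
```

```bash
python3 g.py .622 .046 .036 170.4; python3 - <<'E'
from h import *; from plant import viewer,get_state
c=viewer.capture("scene")
crop(c,250,140,400,270,5,"pics/n3.png")
E
```

```text
t 20.3 tcp [0.6162 0.0474 0.0784] rot [179.95   0.22 170.46] w 0.0134 F [ 5.2 -3.   0. ] j [ 23.  23. -17.   0. -50. -32.]
units [-0.118 -0.009  0.849]
turn 0.009958793053025753
```

View pics/n3.png

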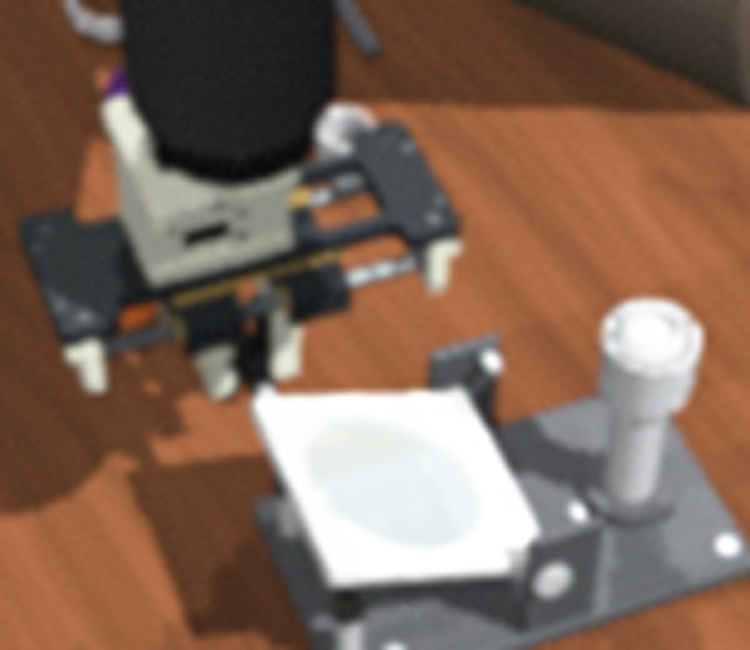

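apply_moves:
  plan:
    - [255,[0.058,0,-0.125],0]
    - [255,[0.064,0,-0.121],0]
    - [255,[0.073,0,-0.117],0]
    - [255,[0.08,0,-0.111],0]
    - [255,[0.087,0,-0.106],0]
    - [255,[0.094,0,-0.1],0]
    - [255,[0.1,0,-0.094],0]
    - [255,[0.106,0,-0.087],0]
    - [255,[0.112,0,-0.08],0]
    - [255,[0.117,0,-0.073],0]
    - [255,[0,0,0],0]

```text
time_s: 21.72
tcp_pos: [0.5746, 0.055, 0.1314]
eef_rot: [179.9, 0.5, 170.5]
contact_force: [7.8, -6.1, 10.8]
gripper_width: 0.0136
```

```bash
python3 g.py .5195 .0633 .141 170.4; python3 - <<'E'
from h import *; from plant import viewer,get_state
c=viewer.capture("scene")
crop(c,250,120,400,270,4,"pics/n4.png")
E
```

```text
t 21.73 tcp [0.5746 0.055  0.1314] rot [179.89   0.52 170.53] w 0.0136 F [ 7.8 -6.1 10.8] j [ 25.  16. -20.   0. -54. -35.]
units [ 1.114 -0.017 -0.191]
turn 0.021897598552300224
```

View pics/n4.png

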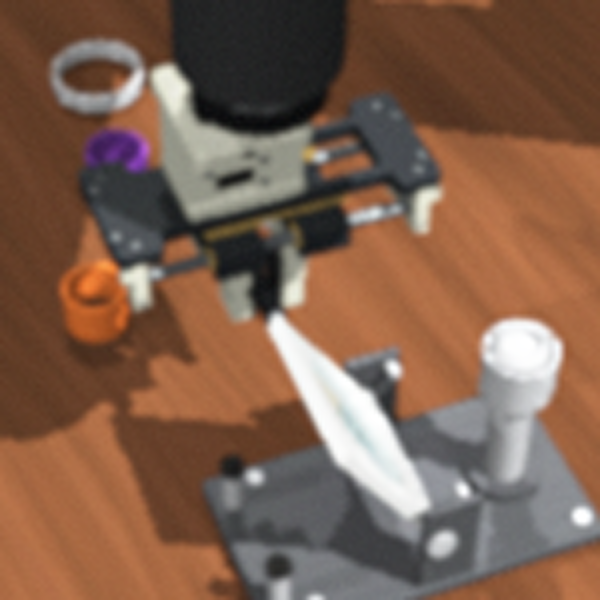

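apply_moves:
  plan:
    - [255,[0.121,0,-0.05],0]
    - [255,[0.125,0,-0.045],0]
    - [255,[0.129,0,-0.04],0]
    - [255,[0.131,0,-0.035],0]
    - [255,[0,0,0],0]
    - [255,[0,0,0],0]

```text
time_s: 22.52
tcp_pos: [0.55, 0.0592, 0.1407]
eef_rot: [179.9, 0.6, 170.6]
contact_force: [4.8, -5.8, 17.8]
gripper_width: 0.0133
```

```bash
python3 g.py .5195 .0633 .141 170.4; python3 - <<'E'
from h import *; from plant import viewer,get_state
c=viewer.capture("scene")
crop(c,270,130,400,260,6,"pics/n5.png")
c=viewer.capture("top")
crop(c,250,140,380,260,5,"pics/n5t.png")
E
```

```text
t 22.52 tcp [0.55   0.0592 0.1407] rot [179.89   0.56 170.55] w 0.0133 F [ 4.8 -5.8 17.8] j [ 27.  13. -22.   0. -54. -36.]
units [ 0.616 -0.019 -0.006]
turn 0.025702888340793113
```

View pics/n5.png

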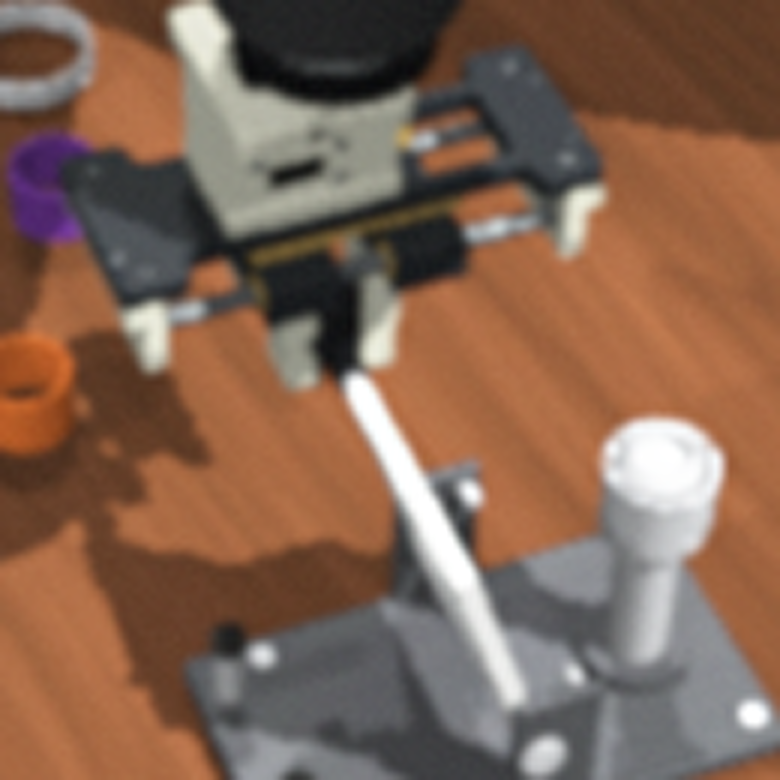

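View pics/n5t.png

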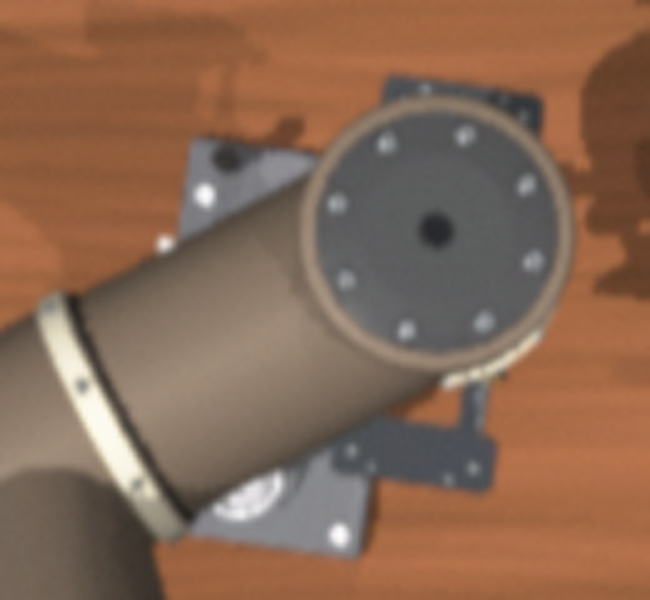

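apply_moves:
  plan:
    - [255,[0.1,0,-0.09],0]
    - [255,[0.12,0,-0.03],0]
    - [255,[0.12,0,-0.02],0]
    - [255,[0.1,0,-0.02],0]
    - [255,[0.07,0,0],0]
    - [255,[0,0,0],0]
    - [255,[0,0,0],0]

```text
time_s: 23.5
tcp_pos: [0.5206, 0.064, 0.1444]
eef_rot: [180.0, 0.0, 170.5]
contact_force: [2.2, 4.7, 3.7]
gripper_width: 0.0137
```

```bash
python3 g.py .5195 .0633 .141 170.4; python3 - <<'E'
from h import *; from plant import viewer,get_state
c=viewer.capture("scene")
crop(c,290,130,410,260,6,"pics/n6.png")
E
```

```text
t 23.5 tcp [0.5206 0.064  0.1444] rot [1.7997e+02 2.0000e-02 1.7045e+02] w 0.0137 F [2.2 4.7 3.7] j [ 28.  11. -25.  -0. -55. -38.]
units [ 0.019 -0.016  0.067]
turn 0.008852895233815161
```

View pics/n6.png

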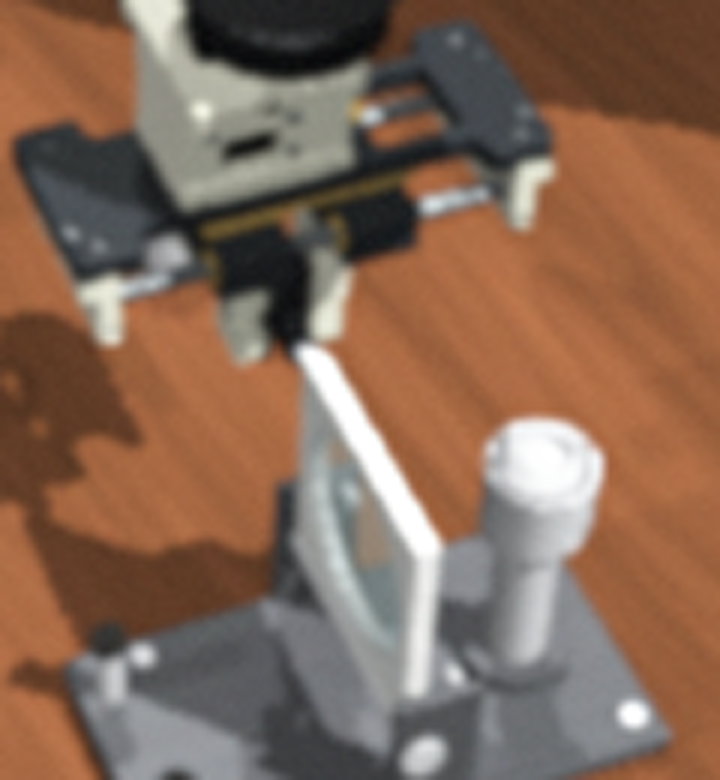

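```bash
python3 - <<'E'
from h import *; from plant import viewer
from fit2 import q,W
S=viewer.capture("scene"); x0,y0,sc=290,130,6
im=cv2.resize(S["frame"][130:260,290:410],None,fx=sc,fy=sc,interpolation=cv2.INTER_CUBIC)
# hinge centre refined: knob x agrees; 8 mm thick frame
for th,col in((80,(255,0,0)),(90,(0,0,255)),(100,(0,255,0))):
    a=np.radians(th)
    def B(r,y,n): return W(q,(r*np.cos(a)*1000-n*np.sin(a)*1000,y*1000,55+1000*(r*np.sin(a)+n*np.cos(a))))
    for n in(-.004,.004):
        L=[B(.02,.055,n),B(.11,.055,n),B(.11,-.055,n)]
        pts=np.array([(proj(S,X)-[x0,y0]+.5)*sc-.5 for X in L]); cv2.polylines(im,[np.round(pts*8).astype(np.int32)],False,col,1,cv2.LINE_AA,3)
X=(proj(S,W(q,(0,61,55)))-[x0,y0]+.5)*sc; print(X); cv2.circle(im,tuple(int(v) for v in X),3,(0,0,255),-1)
cv2.imwrite("pics/o.png",im)
E
```

```text
[ 0.5344  0.152  -0.1671  0.4493 -0.9636 -0.2194  0.2619] -9.573839416020448
[ 0.27  1.02 -0.75  1.17  0.44 -0.61 -0.67 -0.07  1.31 -0.73  1.02 -1.16
 -1.09  0.3  -0.9   1.18  0.79 -0.18  0.56 -1.2  -0.27  0.33]
post [0.4605 0.1645 0.099 ]
knob [0.623  0.0458 0.055 ]
up [0.5195 0.0633 0.16  ]
hinge [0.5195 0.0633 0.055 ]
[416.61240016 750.39588394]
```

View pics/o.png

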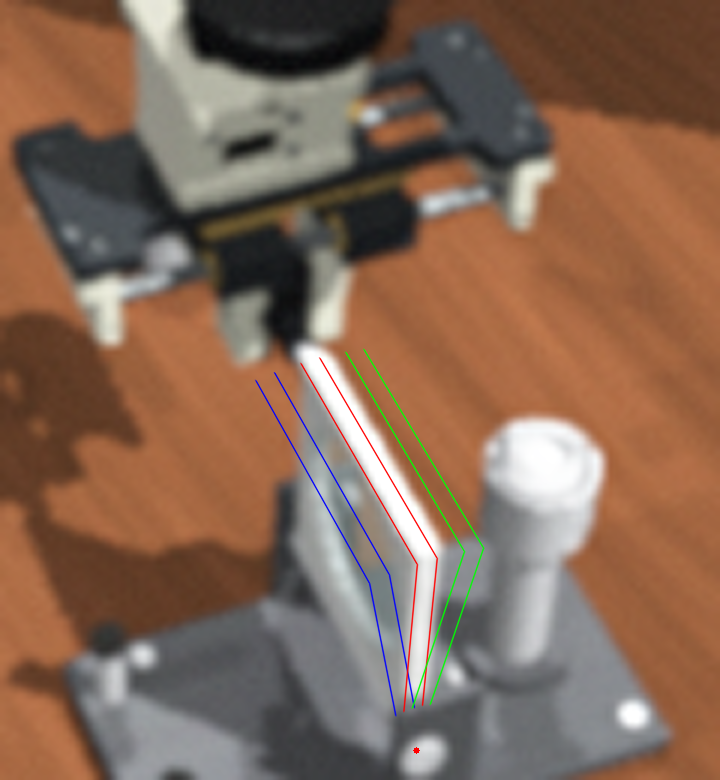

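Overlay: the frame lies along the upright (red, 90°) model. Holding still and rechecking.

apply_moves:
  plan:
    - [255,[0,0,0],0]
    - [255,[0,0,0],0]
    - [255,[0,0,0],0]
    - [255,[0,0,0],0]
    - [255,[0,0,0],0]
    - [255,[0,0,0],0]
    - [255,[0,0,0],0]
    - [255,[0,0,0],0]
  squeeze: 18

```text
time_s: 24.6
tcp_pos: [0.5207, 0.0639, 0.1443]
eef_rot: [180.0, 0.0, 170.4]
contact_force: [1.8, 4.0, 3.0]
gripper_width: 0.0132
```

```bash
python3 g.py .5195 .0633 .141 170.4; python3 - <<'E'
from h import *; from plant import viewer,get_state
c=viewer.capture("scene"); cv2.imwrite("pics/z.png",c["frame"]); print(get_state()["qd"].round(2))
E
```

```text
t 24.6 tcp [0.5207 0.0639 0.1443] rot [1.7997e+02 2.0000e-02 1.7044e+02] w 0.0132 F [1.8 4.  3. ] j [ 28.  11. -25.  -0. -55. -38.]
units [ 0.022 -0.016  0.067]
turn 0.005873236625220102
[ 0.    0.04  0.03  0.04 -0.08  0.02]
```

View pics/z.png

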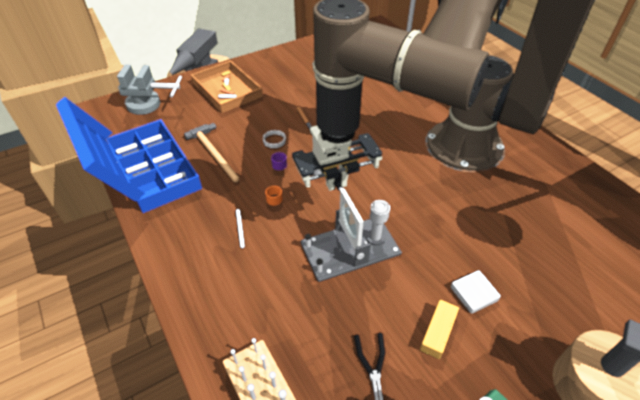

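The ring is on the post at (380,210), the magnifier is upright at (350,220), and the bystanders in view are where they were. The pose is steady, so I'm handing in.

```bash
python3 -c "
from plant import close_job; print(close_job())"
```

```text
the job is handed in; nothing more can be done
None
```

The middle silver ring is on the post's shoulder and released. The magnifier is upright with its knob still gripped. I handed the job in at 24.6 s; it gives no verdict.

**Ring:** Contact came at TCP height 0.1046 m, where I expected 0.1047 m. In the pictures it sits level round the spigot and hides the flange.

**Magnifier:** I swung it up along its arc to about 89–90°, judged by overlaying a model on the picture (good to about 1°). Over the last second before hand-in the arm was still, with about 5 N on the tool. The fingers read 13.2 mm on the 14 mm knob, with an 18 N squeeze.

**Checks that disagreed:**
- **Camera fit:** the two cameras differed by about 2 mm, so I set the ring over the post by comparing ring and post in the same picture.
- **Knob in the pads:** by my estimate it sits about 3–6 mm below the grasp point after the swing. The upward push reached about 18 N on the way and was 3 N at the end.
- **Other objects:** those in view looked unmoved; the small ring was hidden behind the arm in the last picture.

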